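# Gather the spacers in the yellow corner of the parts tote

### The job

Free the wooden parts tote: press the black hold-down knob down and turn it clockwise about a quarter turn until the red latch is well clear. Then lift the tote by its handle bar and, up in the air clear of everything, tilt it well over, about 35 degrees, with the yellow corner lowest, so that all three metal spacers slide together into that corner. Spill none, leave the other things on the table and board alone, and finish still holding the tote up, tilted and steady: do not put it down or let go.

Things in the scene. Friction and masses are not known exactly. Their poses are not given: they have to be found in the camera images.
- dock: Plywood docking board fixed to the table, 300 (its x) x 340 (its y) x 12 mm thick; origin under its centre, at table level; z up. The tote stands on it, centred at its (0, +20 mm), between two low end cleats (8 mm high; 3 mm end clearance: lift the tote straight up at first). The hold-down's round aluminium housing (48 mm diameter, up to 56 mm above the table) stands at its (0, -115 mm).
- clamp_press (a joint): How far the hold-down's sprung knob is pressed down, m: 0 up, 0.008 fully down. Spring: about 4 N to start, 7 N fully down; it springs back when let go. Up, a bayonet pin blocks turning; pressed more than 6 mm, it turns freely (keep it pressed while turning, at least for the first 1.1 rad). Let go after a turn of over 1.1 rad, it springs fully up again.
- clamp_turn (a joint): Turn of the hold-down (knob and latch arm together), rad: 0 = latched, arm over the tote's wall; grows CLOCKWISE seen from above, stop at 1.55. The arm stays where it is left. It is clear of the tote from about 0.8; turn it at least 1.3.
- knob_grip (a point): Point on the hold-down's axis at the height to grip its black knob, 12 mm below its top. The knob is an upright bar 46 mm long (point x) x 16 mm thick (point y) x 36 mm tall with a white line on top; at turn 0 its length lies along the board's x. The point turns and sinks with it. It is 104 mm above the table when up. Nothing but the thin stem is under the bar for 10 mm; below that the red latch arm.
- latch_tip (a point): Top of the red latch arm's free end, 78 mm from the knob's axis. The arm is flat, 20 mm wide, 6 mm thick, 59 to 65 mm above the table; latched, it points along the board's +y and its tip reaches over the tote's long wall, 2 mm above it; turned by a quarter it points along the board's +x.
- tote: Wooden caddy-shaped parts tote with a smooth aluminium floor, loose, 0.36 to 0.54 kg plus the spacers: outside 192 (its x) x 142 (its y) mm, walls 6 mm thick and 45 mm high, floor 5 mm thick; origin under its centre, z up. Its axes start parallel to the board's. At both ends a post 36 mm wide rises from the wall to carry a handle bar.
- handle (a point): Centre of the tote's dark handle bar, 124 mm above the tote's underside, over its centre. The bar runs along the tote's x between the end posts, is 20 mm thick (tote y) and 22 mm tall; 68 mm free beneath it above the walls' top. Site axes = tote axes.
- yellow_corner (a point): Inner corner of the tote at floor level (the point where floor and two walls meet), at (+90, +65, +5 mm) in the tote's frame: the corner with yellow floor patch and yellow walls. The three other corners are plain.
- spacer0: Loose round brass spacer in the tote, 22 mm diameter, 14 mm tall, 30 g, smooth (friction on the tote's floor and walls 0.13 to 0.19: slides freely on a slope of some 15 degrees; needs some 25 degrees to go on along a wall into a corner when the slope points at the corner); origin at the centre of its underside.
- spacer1: Loose round steel spacer in the tote, 22 mm diameter, 14 mm tall, 30 g, smooth (friction on the tote's floor and walls 0.13 to 0.19: slides freely on a slope of some 15 degrees; needs some 25 degrees to go on along a wall into a corner when the slope points at the corner); origin at the centre of its underside.
- spacer2: Loose round brass spacer in the tote, 22 mm diameter, 14 mm tall, 30 g, smooth (friction on the tote's floor and walls 0.13 to 0.19: slides freely on a slope of some 15 degrees; needs some 25 degrees to go on along a wall into a corner when the slope points at the corner); origin at the centre of its underside.
- gouge_a: Carving gouge, light wooden handle 24 mm thick, 210 mm long, lying on the board beside the tote's +y wall; a bystander, to be left alone. Origin under it.
- gouge_b: Carving gouge, 210 mm long, lying on the table on the left; a bystander, to be left alone. Origin under it.
- slipstone: Terracotta-coloured sharpening slip, 70 x 25 x 12 mm, lying on the board near the knob; a bystander, to be left alone. Origin under it.
- mallet: Round wooden carver's mallet, 225 mm tall, 86 mm across, standing head down; a bystander, to be left alone. Origin under it.
- wax_jar: Jar with black lid, 72 mm across, 75 mm tall; a bystander, to be left alone. Origin under it.
- blank: Upright wood blank 60 x 60 x 150 mm; a bystander, to be left alone. Origin under it.
- oilstone: Grey sharpening stone 180 x 60 x 28 mm; a bystander, to be left alone. Origin under it.
Things that resemble listed ones, but are neither listed nor needed, are in the scene too. What is shaped like the tote but pink is not meant.

How it is judged:
By the outcome, as a careful person would: the job done as asked, in the order asked, and still so for the second after the job is handed in, while the arm keeps its last pose, push and grip.
It also fails if it takes over 54 s, if anything falls off the work surface, if the arm or the gripper's body presses on something with over 40 N, if the wrist force passes 120 N, or if a joint passes its speed limit or range.

### The arm

A 6-joint arm with a two-finger parallel gripper is mounted at the origin on the work surface. World frame = base frame: x ahead of the robot, y to its left, z up, the work surface at z = 0. Lengths are in m, angles in rad, forces in N, time in s.
With the tool pointing down it reaches from about 0.35 to 0.775 m from the base axis. Payload 5.5 kg.
Tool frame: the origin (TCP) lies midway between the tips of the shut fingers; the grasp point (between the pads) lies 19 mm behind it; z points along the fingers, y is the line along which they close (so a half turn about z gives the same grasp; the last joint's range is limited). The gripper opens to 85 mm and grips with 20 to 120 N. Pads are 22 mm wide; open, the fingers measure 114 mm over their backs; the gripper's body (76 mm by 85 mm) begins 54 mm behind the grasp point. The pads swing forward as they close: fully open they stand 13 mm farther back than shut.
Start: joints at [1.032, 0.313, 0.046, 1.304, 0, 1.431], TCP at [0.223, 0.53, 0.231] pointing down, gripper open.
Joint ranges: [-2.76, 2.76], [-0.86, 1.69], [-1.03, 1.26], [-2.2, 2.34], [-1.47, 1.5], [-3.14, 3.14]. Speed limits (rad/s): [2.57, 2.57, 3.14, 3.14, 3.14, 3.14].

### API

Orientations are given as a unit quaternion [w, x, y, z].
In Python, from workcell import env gives the robot as it stands. The module is installed in compiled form; this text tells all that it offers.
- The arm moves only by the tool carry_out, never from a script. Its argument "series" is a list of rows, each an object with "delta_rot": the turn, a rotation vector about the world's x, y, z normalised to -1 to 1, where 1 is 0.1 rad, a list of three; "travel": the shift along the world's x, y, z normalised to -1 to 1, where 1 is 0.025 m, a list of three; "fingers": the closure, from -1 (fully open) to 1 (shut). In form: [{"delta_rot": [ax, ay, az], "travel": [tx, ty, tz], "fingers": fingers}, ...]. A call has 1 to 5 rows; each row shifts and turns the commanded pose from where the row before left it; what a row does not reach is not made up. A row lasts 1/8 s, in which the tool goes at most 62.5 mm and 10.7 degrees, less where a joint would pass 70% of its speed; a pose out of reach is approached as far as the arm can. A call with a number of a shift or a turn outside -1 to 1 is refused whole. A call with a gripper value outside its range is refused whole. The fingers move at their own pace and stop on an object; "squeeze" is the grip in N (left out, the last holds). Time passes only in rows, so rows that do not move let the fingers close. It gives the time, the measured TCP pose, the force, the opening and the grip force at its end, in the units of the state.
- env.get_state(): the state, without advancing time (a new reading comes with each control period).
- env.read_camera(name): name is "side" or "top" or "wrist"; returns a dict with "color" (384x512x3 uint8, red, green, blue), "fx", "fy", "cx", "cy" (pixels), "D" ([k1, k2, p1, p2, k3] as OpenCV has them; the pictures are not rectified), "world_from_camera" (4x4, takes a point from camera to world coordinates); the wrist camera has in their place "hand_eye" (4x4, takes a point from camera to tool coordinates, whose origin is the TCP and whose axes are the flange's). Camera axes: x right, y up, looking along -z (the intrinsics and any distortion apply to the point x, -y, -z); pixel columns grow to the right and rows downward; lengths in m; the calibration is good to about 2 mm. A picture is of the moment at which its call begins: read the wrist's pose just before it. There is no depth.
- env.hand_in(): hands the job in; it is judged then, once.
The state is a dict: "clock": time; "joint_pos": joint angles; "qvel": joint speeds; "tau": joint torques, N m; "tcp_pos": TCP position; "orientation": TCP orientation; "wrist_force": force on the tool from outside, world axes, zero at the start; "ft_torque": the same for the moment, N m; "finger_gap": finger opening in m; "grip_force": force on a finger pad.
Only numpy, scipy, OpenCV 4.12 (cv2) and the standard library are available. Lean on these libraries where they do the work, as an engineer would, in place of code of your own. Each camera call takes 0.05 s, during which the arm holds its last target. There are 200 camera calls.

## Working session

There is one attempt and no reset: what is moved stays moved. The work goes in short steps, Python scripts to look and compute and a tool call to move; the robot and the scene stay as the last step left them, time stands still between calls to the robot, and variables do not carry over. Pictures are saved under pics/ and viewed, at most 10 in all, crops included, and the job is handed in when it is done.

Besides the shell and the picture viewer there is one more tool, called after "Emit:" as name(argument=value, ...) on one line, values as JSON. carry_out: Moves the arm, as the interface text tells. Its arguments: {"type":"object","properties":{"series":{"type":"array","items":{"type":"object","properties":{"delta_rot":{"type":"array","items":{"type":"number"}},"travel":{"type":"array","items":{"type":"number"}},"fingers":{"type":"number"}}}},"squeeze":{"type":"number"}},"required":["series"]}

```bash
mkdir -p pics; cat > h.py <<'E'
import numpy as np, cv2
from workcell import env
from scipy.spatial.transform import Rotation as R
def snap(n,f):
    s=env.get_state(); c=env.read_camera(n); cv2.imwrite(f'pics/{f}.png',c['color'][:,:,::-1])
    np.savez(f'pics/{f}.npz',pos=s['tcp_pos'],q=s['orientation'],**{k:np.array(v) for k,v in c.items()}); return c
def load(f):
    c=dict(np.load(f'pics/{f}.npz'))
    if 'world_from_camera' in c: T=c['world_from_camera']
    else:
        W=np.eye(4);q=c['q'];W[:3,:3]=R.from_quat([q[1],q[2],q[3],q[0]]).as_matrix();W[:3,3]=c['pos'];T=W@c['hand_eye']
    K=np.array([[c['fx'],0,c['cx']],[0,c['fy'],c['cy']],[0,0,1.]])
    return c,T,K
def pix2w(f,uv,z):
    c,T,K=load(f)
    p=cv2.undistortPoints(np.array(uv,float).reshape(-1,1,2),K,c['D']).reshape(-1,2)
    d=np.c_[p[:,0],-p[:,1],-np.ones(len(p))]@T[:3,:3].T
    z=np.broadcast_to(z,len(p)); return T[:3,3]+d*((z-T[2,3])/d[:,2])[:,None]
def w2pix(f,P):
    c,T,K=load(f); P=(np.array(P,float)-T[:3,3])@T[:3,:3]
    return cv2.projectPoints(P*[1,-1,-1],np.zeros(3),np.zeros(3),K,c['D'])[0].reshape(-1,2)
def crop(f,x,y,w,h,o,k):
    im=cv2.imread(f'pics/{f}.png')[y:y+h,x:x+w]; cv2.imwrite(f'pics/{o}.png',cv2.resize(im,None,fx=k,fy=k,interpolation=cv2.INTER_CUBIC))
E
python3 - <<'E'
from h import *
for n in('top','side'): snap(n,n+'0'); c,T,K=load(n+'0'); print(n,T.round(3).tolist(),K[0,0])
im=cv2.imread('pics/top0.png'); cv2.imwrite('pics/top0b.png',cv2.resize(im,(800,600),interpolation=cv2.INTER_CUBIC))
im=cv2.imread('pics/side0.png'); cv2.imwrite('pics/side0b.png',cv2.resize(im,(800,600),interpolation=cv2.INTER_CUBIC))
print(env.get_state())
E
```

```text
top [[-0.003, 0.986, -0.167, 0.269], [-1.0, -0.008, -0.027, -0.003], [-0.028, 0.167, 0.986, 1.397], [0.0, 0.0, 0.0, 1.0]] 416.3063226306669
side [[-0.987, 0.096, -0.129, 0.232], [-0.161, -0.594, 0.788, 1.4], [-0.001, 0.799, 0.602, 1.187], [0.0, 0.0, 0.0, 1.0]] 491.48921378507845
{'clock': 0.1, 'joint_pos': array([1.03237866e+00, 3.13912506e-01, 4.50881600e-02, 1.30361430e+00,
       3.27058688e-06, 1.43119947e+00]), 'qvel': array([-0.00215901, -0.0019554 ,  0.00429964, -0.00054661,  0.00029903,
        0.00044243]), 'tau': array([ 2.95284954e-03, -4.81725776e+01,  2.99242812e+01,  1.27158011e-02,
       -1.57478144e-04,  2.11265740e-05]), 'tcp_pos': array([0.22305727, 0.52946943, 0.23050352]), 'orientation': array([-2.74618943e-04,  1.98091391e-01,  9.80183211e-01, -7.73877608e-04]), 'wrist_force': array([ 0.82814547, -0.05108884,  0.63770941]), 'ft_torque': array([-0.07342942,  0.02396876,  0.00541138]), 'grip_force': 0.0, 'finger_gap': 0.08499535741880705}
```

View pics/top0b.png

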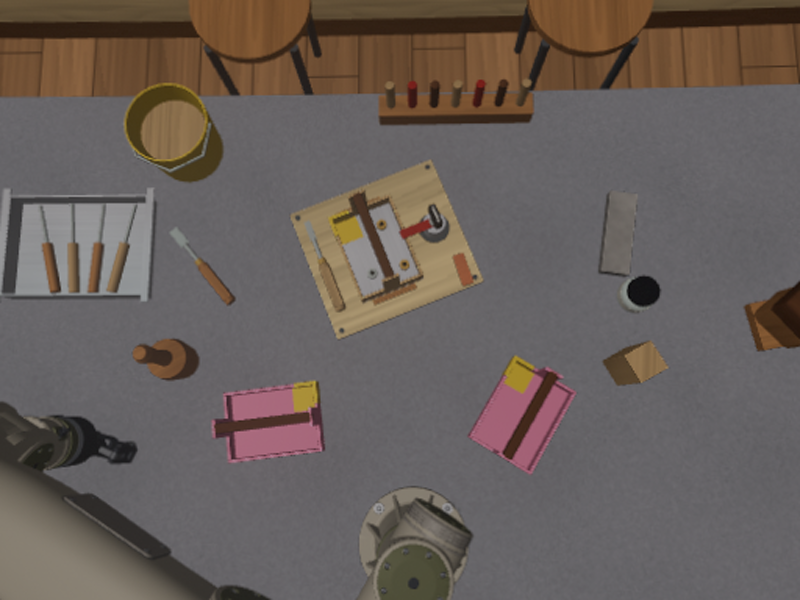

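View pics/side0b.png

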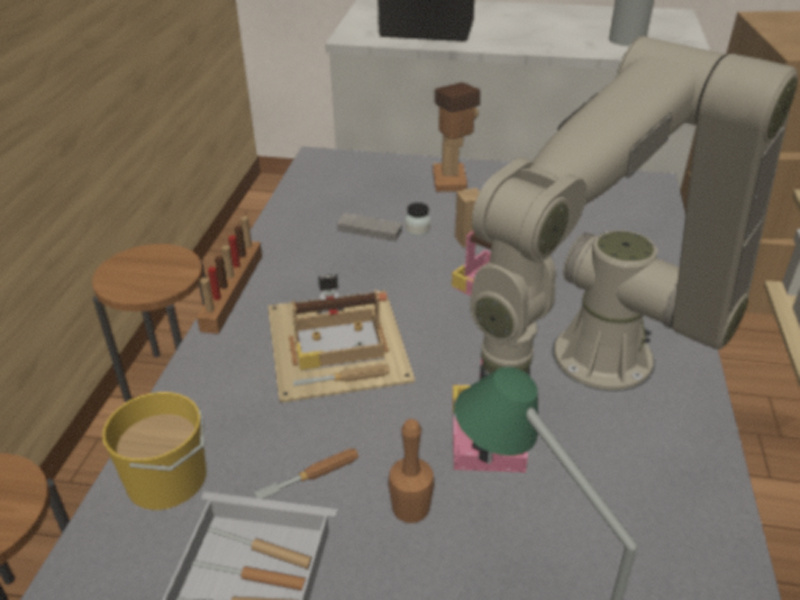

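```bash
python3 - <<'E'
from h import *
s=1.5625
B=np.array([[291,215],[431,161],[483,281],[339,338]])/s  # +x+y, +x-y, -x-y, -x+y
w=pix2w('top0',B,0.012);c=w.mean(0);print(w.round(4).tolist(),c)
obj=np.array([[.15,.17],[.15,-.17],[-.15,-.17],[-.15,.17]])
a=obj-obj.mean(0);b=w[:,:2]-c[:2]
yaw=np.arctan2((a[:,0]*b[:,1]-a[:,1]*b[:,0]).sum(),(a*b).sum());print('yaw',np.degrees(yaw))
Rz=np.array([[np.cos(yaw),-np.sin(yaw)],[np.sin(yaw),np.cos(yaw)]])
def bw(x,y,z): return [*(c[:2]+Rz@[x,y]),z]
P=[bw(*o,.012) for o in obj]+[bw(0,-.115,.116),bw(0,-.037,.065),bw(0,.02,.147),bw(.09,.02,.147),bw(-.09,.02,.147)]
print(np.round(P,4).tolist())
for f in('top0','side0'):
    im=cv2.imread(f'pics/{f}.png');
    uv=w2pix(f,P); print(uv.round(1).tolist())
    k=4 if f=='top0' else 5; x0,y0=(180,95) if f=='top0' else (165,165)
    im=cv2.resize(im[y0:y0+130,x0:x0+ (140 if k==4 else 110)],None,fx=k,fy=k,interpolation=cv2.INTER_CUBIC)
    for u in uv: cv2.circle(im,tuple(int(v) for v in ((u-[x0,y0]+.5)*k)),4,(0,255,0),1)
    cv2.imwrite(f'pics/{f}c.png',im[:600])
E
```

```text
[[0.6928, 0.2645, 0.012], [0.8142, -0.0466, 0.012], [0.5404, -0.1556, 0.012], [0.4186, 0.1549, 0.012]] [0.61650734 0.05429036 0.012     ]
yaw 21.529349340757125
[[0.6937, 0.2675, 0.012], [0.8184, -0.0488, 0.012], [0.5394, -0.1589, 0.012], [0.4146, 0.1574, 0.012], [0.6587, -0.0527, 0.116], [0.6301, 0.0199, 0.065], [0.6092, 0.0729, 0.147], [0.6929, 0.1059, 0.147], [0.5254, 0.0399, 0.147]]
[[185.4, 137.4], [276.4, 101.9], [310.1, 180.1], [216.2, 217.5], [279.2, 137.3], [256.7, 150.5], [239.2, 150.2], [228.7, 124.4], [249.9, 176.6]]
[[179.1, 255.8], [171.9, 195.5], [247.2, 185.8], [266.0, 242.6], [210.3, 177.1], [214.0, 200.3], [214.9, 191.7], [189.1, 195.1], [240.3, 188.5]]
```

View pics/top0c.png

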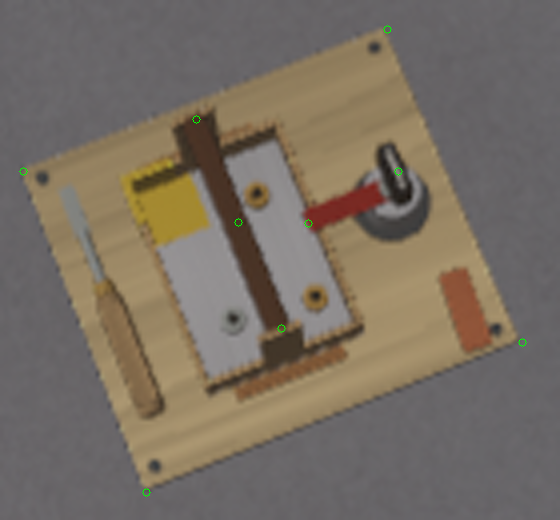

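The crop shows the knob top centred at about (394,172), the latch tip at (308,220) and the handle bar from (196,120) to (281,330). Yellow corner is upper left, board yaw is about 21.5°. I'll lift and move to a look pose near the knob.

Emit:
carry_out(series=[{"travel":[0,-0.2,1],"delta_rot":[0,0,0.35],"fingers":-1},{"travel":[0.2,-0.8,1],"delta_rot":[0,0,0.35],"fingers":-1},{"travel":[0.6,-1,0.8],"delta_rot":[0,0,0.35],"fingers":-1},{"travel":[0.8,-1,0],"delta_rot":[0,0,0.35],"fingers":-1},{"travel":[0.8,-1,0],"delta_rot":[0,0,0.35],"fingers":-1}])

```text
clock: 0.72
tcp_pos: [0.2837, 0.4291, 0.3013]
orientation: [0.0, 0.111, 0.994, 0.0]
wrist_force: [-0.1, 0.6, -0.5]
finger_gap: 0.0853
grip_force: 0.0
```

Emit:
carry_out(series=[{"travel":[0.8,-1,0],"delta_rot":[0,0,0.35],"fingers":-1},{"travel":[0.8,-1,0],"delta_rot":[0,0,0.35],"fingers":-1},{"travel":[0.8,-1,0],"delta_rot":[0,0,0.35],"fingers":-1},{"travel":[0.8,-1,0],"delta_rot":[0,0,0.35],"fingers":-1},{"travel":[0.8,-1,0],"delta_rot":[0,0,0.35],"fingers":-1}])

```text
clock: 1.35
tcp_pos: [0.3836, 0.3039, 0.3009]
orientation: [-0.0, 0.024, 1.0, -0.0]
wrist_force: [-0.3, 0.1, 0.3]
finger_gap: 0.0853
grip_force: 0.0
```

Emit:
carry_out(series=[{"travel":[0.8,-1,0],"delta_rot":[0,0,0.35],"fingers":-1},{"travel":[0.8,-1,0],"delta_rot":[0,0,0.35],"fingers":-1},{"travel":[0.8,-1,0],"delta_rot":[0,0,0.35],"fingers":-1},{"travel":[0.8,-1,0],"delta_rot":[0,0,0.35],"fingers":-1},{"travel":[0.8,-1,0],"delta_rot":[0,0,0.35],"fingers":-1}])

```text
clock: 1.98
tcp_pos: [0.4837, 0.179, 0.3009]
orientation: [-0.0, -0.064, 0.998, -0.0]
wrist_force: [0.4, -0.1, 0.1]
finger_gap: 0.0857
grip_force: 0.0
```

Emit:
carry_out(series=[{"travel":[0.8,-1,0],"delta_rot":[0,0,0.35],"fingers":-1},{"travel":[0.8,-1,0],"delta_rot":[0,0,0.35],"fingers":-1},{"travel":[0.8,-1,0],"delta_rot":[0,0,0.35],"fingers":-1},{"travel":[0.8,-1,0],"delta_rot":[0,0,0.35],"fingers":-1},{"travel":[0.8,-1,0],"delta_rot":[0,0,0.35],"fingers":-1}])

```text
clock: 2.6
tcp_pos: [0.5837, 0.054, 0.3008]
orientation: [-0.0, -0.151, 0.989, 0.0]
wrist_force: [0.6, -0.2, 0.5]
finger_gap: 0.0856
grip_force: 0.0
```

```bash
python3 - <<'E'
from h import *
s=env.get_state();print(s['clock'],s['tcp_pos'],s['orientation'],s['joint_pos'].round(3),s['wrist_force'])
snap('wrist','w1');cv2.imwrite('pics/w1b.png',cv2.resize(cv2.imread('pics/w1.png'),(800,600),interpolation=cv2.INTER_CUBIC))
E
```

```text
2.6 [0.58368254 0.05404439 0.30076406] [-4.90006962e-04 -1.50573114e-01  9.88598738e-01  1.78486255e-04] [-0.045  0.331  0.239  1.48   0.    -0.347] [ 0.57989681 -0.22529705  0.525301  ]
```

View pics/w1b.png

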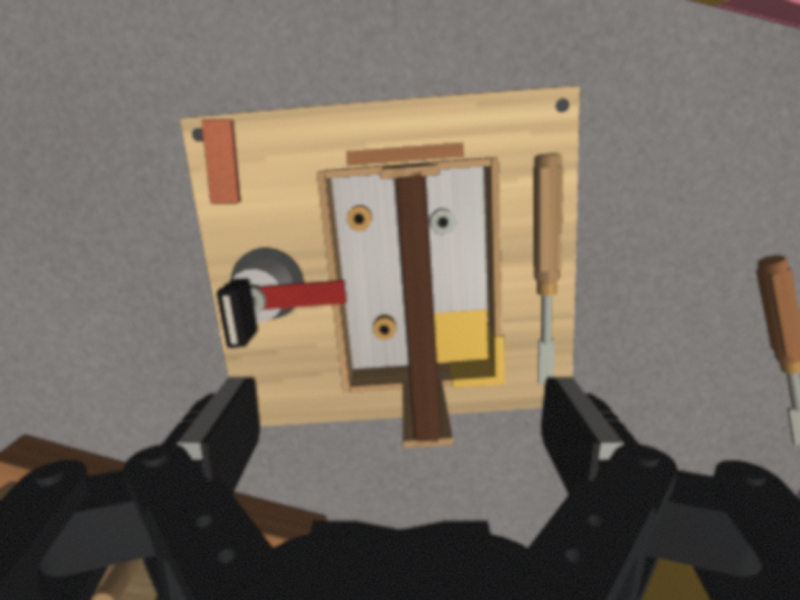

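Wrist view shows the knob's white line centred at about (231,320), the bar from (411,177) to (428,438), the latch tip at (345,291). Next I locate these in world coordinates.

```bash
python3 - <<'E'
from h import *
s=1.5625
g=lambda l,z: pix2w('w1',np.array(l)/s,z)
w=g([[574,407],[232,427],[182,120],[579,88]],.012); print(w.round(4).tolist())
obj=np.array([[.15,.17],[.15,-.17],[-.15,-.17],[-.15,.17]]);c=w.mean(0);b=w[:,:2]-c[:2]
yaw=np.arctan2((obj[:,0]*b[:,1]-obj[:,1]*b[:,0]).sum(),(obj*b).sum());print(c,'yaw',np.degrees(yaw))
Rz=R.from_euler('z',yaw).as_matrix()[:2,:2]
for n,p in dict(knob=[0,-.115],tip=[0,-.037],handle=[0,.02]).items(): print(n,c[:2]+Rz@p)
k=g([[228,296],[235,345],[231.5,320]],.116);print('knob',k.round(4).tolist())
print('tip',g([[345,291]],.065).round(4).tolist())
h=g([[411,177],[428,438]],.147);print('bar',h.round(4).tolist(),h.mean(0),np.degrees(np.arctan2(*(h[1]-h[0])[[1,0]])))
print('top knob',pix2w('top0',[[180+394/4-.5,95+172/4-.5]],.116))
hh=pix2w('top0',np.array([[196,120],[281,330]])/4+[179.5,94.5],.147);print('top bar',hh,hh.mean(0))
E
```

```text
[[0.6948, 0.2724, 0.012], [0.8202, -0.0525, 0.012], [0.5414, -0.1545, 0.012], [0.4174, 0.1593, 0.012]]
[0.61845525 0.05616751 0.012     ] yaw 21.245351889150864
knob [ 0.66012693 -0.05101678]
tip [0.63186266 0.02168213]
handle [0.611208   0.07480825]
knob [[0.6431, -0.0561, 0.116], [0.6785, -0.0436, 0.116], [0.6601, -0.05, 0.116]]
tip [[0.6301, 0.0213, 0.065]]
bar [[0.5248, 0.0425, 0.147], [0.6917, 0.1083, 0.147]] [0.60825095 0.0753777  0.147     ] 21.511188913871283
top knob [[ 0.65810044 -0.04890029  0.116     ]]
top bar [[0.69258747 0.10651696 0.147     ]
 [0.52432582 0.04022145 0.147     ]] [0.60845665 0.0733692  0.147     ]
```

Emit:
carry_out(series=[{"travel":[0.6,-0.83,-0.4],"delta_rot":[0,0,0.35],"fingers":-1},{"travel":[0.6,-0.83,-0.4],"delta_rot":[0,0,0.36],"fingers":-1},{"travel":[0.6,-0.83,-0.4],"delta_rot":[0,0,0],"fingers":-1},{"travel":[0.6,-0.83,-0.4],"delta_rot":[0,0,0],"fingers":-1},{"travel":[0.62,-0.84,-0.4],"delta_rot":[0,0,0],"fingers":-1}])

```text
clock: 3.28
tcp_pos: [0.6596, -0.0503, 0.2505]
orientation: [-0.0, -0.185, 0.983, 0.0]
wrist_force: [0.0, 0.1, -0.2]
finger_gap: 0.0855
grip_force: 0.0
```

Emit:
carry_out(series=[{"travel":[0,0,-1],"delta_rot":[0,0,0],"fingers":-1},{"travel":[0,0,-1],"delta_rot":[0,0,0],"fingers":-1},{"travel":[0,0,-1],"delta_rot":[0,0,0],"fingers":-1},{"travel":[0,0,-1],"delta_rot":[0,0,0],"fingers":-1},{"travel":[0,0,0],"delta_rot":[0,0,0],"fingers":-1}])

```text
clock: 3.9
tcp_pos: [0.6576, -0.0494, 0.1486]
orientation: [-0.002, -0.185, 0.983, 0.001]
wrist_force: [0.4, 0.4, 0.7]
finger_gap: 0.0855
grip_force: 0.0
```

```bash
python3 - <<'E'
from h import *
s=env.get_state();print(s['clock'],s['tcp_pos'],s['orientation'],s['joint_pos'].round(3),s['wrist_force'])
snap('wrist','w2');cv2.imwrite('pics/w2b.png',cv2.resize(cv2.imread('pics/w2.png'),(800,600),interpolation=cv2.INTER_CUBIC))
E
```

```text
3.9 [ 0.65755064 -0.04938241  0.14858494] [-2.31126628e-03 -1.84782967e-01  9.82776151e-01  9.75045999e-04] [-0.197  0.513  0.145  1.208  0.    -0.568] [0.42783617 0.42301065 0.72702647]
```

View pics/w2b.png

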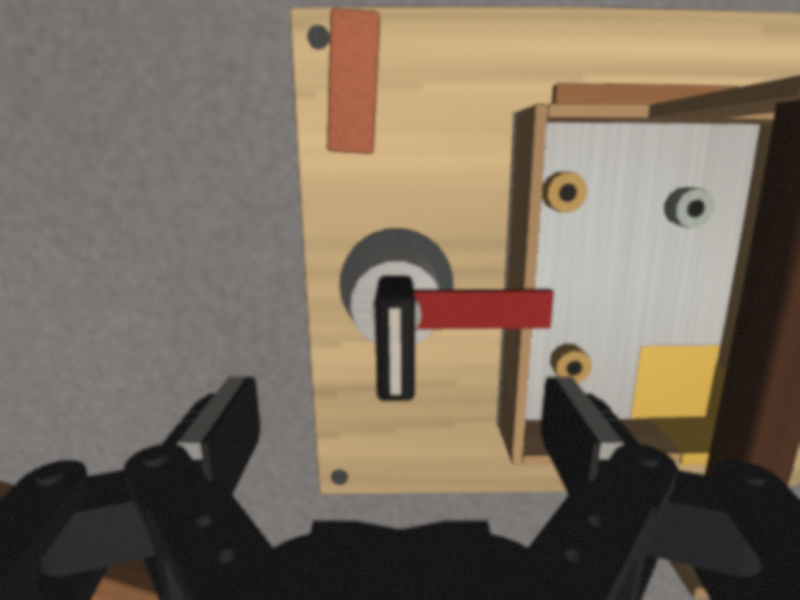

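The knob is aligned with the pads: white line from (395,307) to (395,396), midway between the fingers. A final check, then descend.

```bash
python3 - <<'E'
from h import *
k=pix2w('w2',np.array([[395,307],[395,396],[395,352]])/1.5625,.116);print('knob',k.round(4).tolist())
s=env.get_state();print(s['tcp_pos'])
E
```

```text
knob [[0.643, -0.0571, 0.116], [0.6783, -0.0434, 0.116], [0.6603, -0.0504, 0.116]]
[ 0.65846759 -0.04948121  0.15039337]
```

Emit:
carry_out(series=[{"travel":[0.03,-0.02,-0.9],"delta_rot":[0,0,0],"fingers":-1},{"travel":[0,0,-0.9],"delta_rot":[0,0,0],"fingers":-1},{"travel":[0,0,-0.83],"delta_rot":[0,0,0],"fingers":-1},{"travel":[0,0,0],"delta_rot":[0,0,0],"fingers":0.2},{"travel":[0,0,0],"delta_rot":[0,0,0],"fingers":1}], squeeze=50)

```text
clock: 4.58
tcp_pos: [0.6607, -0.0499, 0.0873]
orientation: [0.001, -0.185, 0.983, -0.0]
wrist_force: [0.3, 0.2, -0.3]
finger_gap: 0.0512
grip_force: 0.0
```

Emit:
carry_out(series=[{"travel":[0,0,0],"delta_rot":[0,0,0],"fingers":1},{"travel":[0,0,0],"delta_rot":[0,0,0],"fingers":1},{"travel":[0,0,0],"delta_rot":[0,0,0],"fingers":1}])

```text
clock: 4.95
tcp_pos: [0.6605, -0.0502, 0.0868]
orientation: [0.001, -0.185, 0.983, -0.001]
wrist_force: [-0.6, -2.9, 3.2]
finger_gap: 0.0153
grip_force: 52.2
```

Gripped (gap 15.3 mm). Now press 8 mm and a little more.

Emit:
carry_out(series=[{"travel":[0,0,-0.15],"delta_rot":[0,0,0],"fingers":1},{"travel":[0,0,-0.15],"delta_rot":[0,0,0],"fingers":1},{"travel":[0,0,-0.06],"delta_rot":[0,0,0],"fingers":1},{"travel":[0,0,0],"delta_rot":[0,0,0],"fingers":1}])

```text
clock: 5.45
tcp_pos: [0.6606, -0.0502, 0.0789]
orientation: [0.001, -0.185, 0.983, -0.001]
wrist_force: [-2.7, -2.7, 14.3]
finger_gap: 0.0151
grip_force: 53.7
```

Emit:
carry_out(series=[{"travel":[0,0,0],"delta_rot":[0,0,-0.5],"fingers":1},{"travel":[0,0,0],"delta_rot":[0,0,-0.9],"fingers":1},{"travel":[0,0,0],"delta_rot":[0,0,-0.9],"fingers":1},{"travel":[0,0,0],"delta_rot":[0,0,-0.9],"fingers":1},{"travel":[0,0,0],"delta_rot":[0,0,0],"fingers":1}])

```text
clock: 6.08
tcp_pos: [0.6606, -0.0502, 0.0789]
orientation: [0.002, -0.026, 1.0, -0.001]
wrist_force: [-1.4, -2.6, 13.8]
finger_gap: 0.0151
grip_force: 53.6
```

Emit:
carry_out(series=[{"travel":[0,0,0],"delta_rot":[0,0,-0.9],"fingers":1},{"travel":[0,0,0],"delta_rot":[0,0,-0.9],"fingers":1},{"travel":[0,0,0],"delta_rot":[0,0,-0.9],"fingers":1},{"travel":[0,0,0],"delta_rot":[0,0,-0.9],"fingers":1},{"travel":[0,0,0],"delta_rot":[0,0,-0.9],"fingers":1}])

```text
clock: 6.7
tcp_pos: [0.6606, -0.0503, 0.0789]
orientation: [0.002, 0.199, 0.98, -0.0]
wrist_force: [-2.3, -3.0, 12.8]
finger_gap: 0.0155
grip_force: 53.6
```

Emit:
carry_out(series=[{"travel":[0,0,0],"delta_rot":[0,0,-0.9],"fingers":1},{"travel":[0,0,0],"delta_rot":[0,0,-0.9],"fingers":1},{"travel":[0,0,0],"delta_rot":[0,0,-0.9],"fingers":1},{"travel":[0,0,0],"delta_rot":[0,0,-0.9],"fingers":1},{"travel":[0,0,0],"delta_rot":[0,0,0],"fingers":1}])

```text
clock: 7.32
tcp_pos: [0.6606, -0.0503, 0.0789]
orientation: [0.002, 0.37, 0.929, -0.0]
wrist_force: [-1.8, -2.1, 13.5]
finger_gap: 0.0154
grip_force: 53.6
```

Emit:
carry_out(series=[{"travel":[0,0,0],"delta_rot":[0,0,-0.9],"fingers":1},{"travel":[0,0,0],"delta_rot":[0,0,-0.9],"fingers":1},{"travel":[0,0,0],"delta_rot":[0,0,-0.9],"fingers":1},{"travel":[0,0,0],"delta_rot":[0,0,-0.6],"fingers":1},{"travel":[0,0,0.1],"delta_rot":[0,0,0],"fingers":1}])

```text
clock: 7.95
tcp_pos: [0.6606, -0.0504, 0.0804]
orientation: [0.002, 0.518, 0.855, 0.0]
wrist_force: [0.2, -3.9, 5.3]
finger_gap: 0.0152
grip_force: 52.5
```

Emit:
carry_out(series=[{"travel":[0,0,0.15],"delta_rot":[0,0,0],"fingers":1},{"travel":[0,0,0.1],"delta_rot":[0,0,0],"fingers":1},{"travel":[0,0,0],"delta_rot":[0,0,0],"fingers":0},{"travel":[0,0,0],"delta_rot":[0,0,0],"fingers":-0.6},{"travel":[0,0,0],"delta_rot":[0,0,0],"fingers":-0.6}])

```text
clock: 8.57
tcp_pos: [0.6588, -0.049, 0.0843]
orientation: [-0.001, 0.517, 0.856, -0.0]
wrist_force: [0.7, 0.9, 0.0]
finger_gap: 0.0677
grip_force: 0.0
```

Emit:
carry_out(series=[{"travel":[0,0,1],"delta_rot":[0,0,0],"fingers":-0.6},{"travel":[0,0,1],"delta_rot":[0,0,0],"fingers":-0.6},{"travel":[0,0,1],"delta_rot":[0,0,0.9],"fingers":-0.6},{"travel":[0,0,1],"delta_rot":[0,0,1],"fingers":-0.6},{"travel":[0,0.4,1],"delta_rot":[0,0,1],"fingers":-0.6}])

```text
clock: 9.2
tcp_pos: [0.6592, -0.0398, 0.2106]
orientation: [-0.0, 0.387, 0.922, -0.0]
wrist_force: [-0.0, -0.4, -0.4]
finger_gap: 0.0686
grip_force: 0.0
```

Emit:
carry_out(series=[{"travel":[-0.25,0.5,0],"delta_rot":[0,0,1],"fingers":-0.6},{"travel":[-0.25,0.5,0],"delta_rot":[0,0,1],"fingers":-0.6},{"travel":[-0.25,0.5,0],"delta_rot":[0,0,1],"fingers":-0.6},{"travel":[-0.25,0.5,0],"delta_rot":[0,0,1],"fingers":-0.6},{"travel":[-0.25,0.5,0],"delta_rot":[0,0,1],"fingers":-0.6}])

```text
clock: 9.82
tcp_pos: [0.6277, 0.0236, 0.2098]
orientation: [-0.001, 0.147, 0.989, 0.0]
wrist_force: [-0.1, 0.1, -0.7]
finger_gap: 0.0686
grip_force: 0.0
```

Emit:
carry_out(series=[{"travel":[-0.25,0.5,0],"delta_rot":[0,0,1],"fingers":-0.6},{"travel":[-0.25,0.5,0],"delta_rot":[0,0,1],"fingers":-0.6},{"travel":[-0.25,0.5,0],"delta_rot":[0,0,1],"fingers":-0.6},{"travel":[0,0.5,0],"delta_rot":[0,0,1],"fingers":-0.6},{"travel":[0,0,0],"delta_rot":[0,0,1],"fingers":-0.6}])

```text
clock: 10.45
tcp_pos: [0.609, 0.0741, 0.2099]
orientation: [-0.0, -0.103, 0.995, 0.0]
wrist_force: [0.1, -0.7, -0.2]
finger_gap: 0.068
grip_force: 0.0
```

```bash
python3 - <<'E'
from h import *
s=env.get_state();print(s['clock'],s['tcp_pos'],s['orientation'],s['joint_pos'].round(3),s['wrist_force'])
snap('wrist','w3');cv2.imwrite('pics/w3b.png',cv2.resize(cv2.imread('pics/w3.png'),(800,600),interpolation=cv2.INTER_CUBIC))
E
```

```text
10.45 [0.6090258  0.07409507 0.20989163] [-4.82740246e-04 -1.03332740e-01  9.94646673e-01  3.28534280e-04] [-1.000e-02  3.960e-01  1.130e-01  1.289e+00  1.000e-03 -2.170e-01] [ 0.08817178 -0.7250845  -0.18404145]
```

View pics/w3b.png

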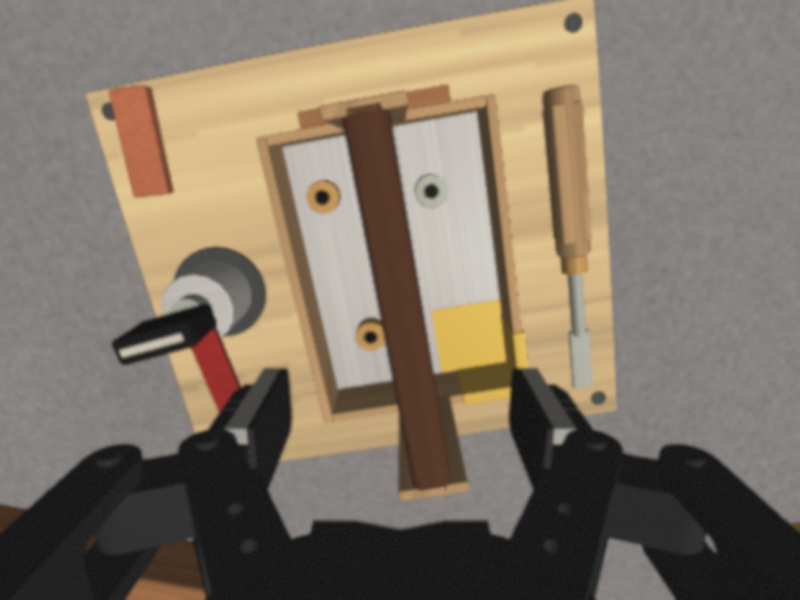

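The latch now lies well clear, along board +x (red arm at (215,370)). The bar runs from (366,106) to (434,488), between the fingers. I'll turn 9.5° more, descend and grip.

Emit:
carry_out(series=[{"travel":[0,0,0],"delta_rot":[0,0,0.83],"fingers":-0.6},{"travel":[0,0,-0.8],"delta_rot":[0,0,0.83],"fingers":-0.6},{"travel":[0,0,-1],"delta_rot":[0,0,0],"fingers":-0.6},{"travel":[0,0,-1],"delta_rot":[0,0,0],"fingers":-0.6},{"travel":[0,0,-0.94],"delta_rot":[0,0,0],"fingers":-0.6}])

```text
clock: 11.12
tcp_pos: [0.6091, 0.073, 0.1156]
orientation: [-0.0, -0.182, 0.983, 0.0]
wrist_force: [0.7, -0.3, -0.5]
finger_gap: 0.068
grip_force: 0.0
```

Emit:
carry_out(series=[{"travel":[0,0,0],"delta_rot":[0,0,0],"fingers":-0.2},{"travel":[0,0,0],"delta_rot":[0,0,0],"fingers":0.3},{"travel":[0,0,0],"delta_rot":[0,0,0],"fingers":1},{"travel":[0,0,0],"delta_rot":[0,0,0],"fingers":1},{"travel":[0,0,0],"delta_rot":[0,0,0],"fingers":1}], squeeze=100)

```text
clock: 11.75
tcp_pos: [0.6101, 0.0735, 0.118]
orientation: [0.001, -0.183, 0.983, 0.0]
wrist_force: [0.0, 3.5, 4.2]
finger_gap: 0.019
grip_force: 99.2
```

Emit:
carry_out(series=[{"travel":[0,0,0.15],"delta_rot":[0,0,0],"fingers":1},{"travel":[0,0,0.25],"delta_rot":[0,0,0],"fingers":1},{"travel":[0,0,0.4],"delta_rot":[0,0,0],"fingers":1},{"travel":[0,0,0.5],"delta_rot":[0,0,0],"fingers":1},{"travel":[0,0,0.5],"delta_rot":[0,0,0],"fingers":1}])

```text
clock: 12.38
tcp_pos: [0.6097, 0.0728, 0.1629]
orientation: [0.0, -0.183, 0.983, -0.0]
wrist_force: [0.4, 0.2, -3.9]
finger_gap: 0.0183
grip_force: 97.8
```

Emit:
carry_out(series=[{"travel":[0,0,0.6],"delta_rot":[0,0,0],"fingers":1},{"travel":[0,0,0.7],"delta_rot":[0,0,0],"fingers":1},{"travel":[0,0,0.7],"delta_rot":[0,0,0],"fingers":1},{"travel":[0,0,0.7],"delta_rot":[0,0,0],"fingers":1},{"travel":[-0.1,-0.1,0.7],"delta_rot":[0,0,0],"fingers":1}])

```text
clock: 13.0
tcp_pos: [0.6072, 0.0705, 0.2483]
orientation: [0.0, -0.183, 0.983, -0.0]
wrist_force: [-0.7, 0.1, -5.3]
finger_gap: 0.0185
grip_force: 97.9
```

Emit:
carry_out(series=[{"travel":[-0.2,-0.2,0.7],"delta_rot":[0,0,0],"fingers":1},{"travel":[-0.3,-0.2,0.7],"delta_rot":[0,0,0],"fingers":1},{"travel":[-0.4,-0.2,0.7],"delta_rot":[0,0,0],"fingers":1},{"travel":[-0.4,-0.2,0.7],"delta_rot":[0,0,0],"fingers":1},{"travel":[-0.4,-0.2,0.6],"delta_rot":[0,0,0],"fingers":1}])

```text
clock: 13.62
tcp_pos: [0.5638, 0.045, 0.3332]
orientation: [0.0, -0.183, 0.983, -0.0]
wrist_force: [-0.1, 0.5, -4.9]
finger_gap: 0.0187
grip_force: 97.9
```

Emit:
carry_out(series=[{"travel":[-0.4,-0.2,0.4],"delta_rot":[0,0,0],"fingers":1},{"travel":[-0.4,-0.2,0.3],"delta_rot":[0,0,0],"fingers":1},{"travel":[-0.3,-0.2,0.2],"delta_rot":[0,0,0],"fingers":1},{"travel":[-0.2,-0.1,0],"delta_rot":[0,0,0],"fingers":1},{"travel":[0,0,0],"delta_rot":[0,0,0],"fingers":1}])

```text
clock: 14.25
tcp_pos: [0.5317, 0.0278, 0.354]
orientation: [-0.0, -0.183, 0.983, 0.0]
wrist_force: [0.0, -0.4, -4.6]
finger_gap: 0.0184
grip_force: 97.9
```

```bash
python3 - <<'E'
from h import *
s=env.get_state();print(s['clock'],s['tcp_pos'],s['orientation'],s['joint_pos'].round(3),s['wrist_force'],s['ft_torque'],s['finger_gap'])
snap('wrist','w4');snap('side','s4');a=cv2.imread('pics/w4.png');b=cv2.imread('pics/s4.png')
cv2.imwrite('pics/w4b.png',cv2.resize(np.hstack([a,b]),(800,300),interpolation=cv2.INTER_AREA))
E
```

```text
14.25 [0.53167932 0.02775625 0.3540316 ] [-2.40608832e-04 -1.82886019e-01  9.83134080e-01  1.67054410e-04] [-0.099  0.228  0.23   1.573  0.    -0.467] [ 0.03164558 -0.36619403 -4.56552375] [-0.03991766  0.00902285 -0.02449739] 0.01835404931367739
```

View pics/w4b.png

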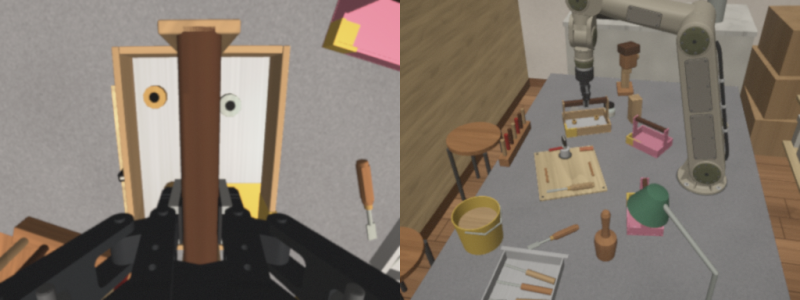

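The tote hangs level and clear, spacers still inside. Tilting slowly about the horizontal axis at 153.5°, in steps of 0.035 rad.

Emit:
carry_out(series=[{"travel":[0,0,0.1],"delta_rot":[-0.2,0.1,0],"fingers":1},{"travel":[0,0,0.1],"delta_rot":[-0.31,0.155,0],"fingers":1},{"travel":[0,0,0.1],"delta_rot":[-0.31,0.155,0],"fingers":1},{"travel":[0,0,0.1],"delta_rot":[-0.31,0.155,0],"fingers":1},{"travel":[0,0,0.1],"delta_rot":[-0.31,0.155,0],"fingers":1}], squeeze=115)

```text
clock: 14.98
tcp_pos: [0.5322, 0.0282, 0.3669]
orientation: [-0.049, -0.183, 0.98, -0.065]
wrist_force: [-0.7, 0.5, -5.4]
finger_gap: 0.0184
grip_force: 113.0
```

Emit:
carry_out(series=[{"travel":[0,0,0],"delta_rot":[-0.31,0.155,0],"fingers":1},{"travel":[0,0,0],"delta_rot":[-0.31,0.155,0],"fingers":1},{"travel":[0,0,0],"delta_rot":[-0.31,0.155,0],"fingers":1},{"travel":[0,0,0],"delta_rot":[-0.31,0.155,0],"fingers":1},{"travel":[0,0,0],"delta_rot":[-0.31,0.155,0],"fingers":1}])

```text
clock: 15.6
tcp_pos: [0.5321, 0.028, 0.3668]
orientation: [-0.101, -0.18, 0.969, -0.133]
wrist_force: [-0.6, 0.1, -5.0]
finger_gap: 0.0182
grip_force: 113.1
```

Emit:
carry_out(series=[{"travel":[0,0,0],"delta_rot":[-0.31,0.155,0],"fingers":1},{"travel":[0,0,0],"delta_rot":[-0.31,0.155,0],"fingers":1},{"travel":[0,0,0],"delta_rot":[-0.31,0.155,0],"fingers":1},{"travel":[0,0,0],"delta_rot":[-0.31,0.155,0],"fingers":1},{"travel":[0,0,0],"delta_rot":[-0.31,0.155,0],"fingers":1}])

```text
clock: 16.23
tcp_pos: [0.5322, 0.028, 0.3668]
orientation: [-0.152, -0.177, 0.951, -0.201]
wrist_force: [0.7, 0.7, -5.4]
finger_gap: 0.0179
grip_force: 113.2
```

Emit:
carry_out(series=[{"travel":[0,0,0],"delta_rot":[-0.31,0.155,0],"fingers":1},{"travel":[0,0,0],"delta_rot":[-0.31,0.155,0],"fingers":1},{"travel":[0,0,0],"delta_rot":[-0.31,0.155,0],"fingers":1},{"travel":[0,0,0],"delta_rot":[-0.2,0.1,0],"fingers":1},{"travel":[0,0,0],"delta_rot":[0,0,0],"fingers":1}])

```text
clock: 16.85
tcp_pos: [0.5322, 0.0282, 0.3663]
orientation: [-0.189, -0.174, 0.934, -0.249]
wrist_force: [0.2, -0.4, -4.4]
finger_gap: 0.018
grip_force: 113.2
```

Emit:
carry_out(series=[{"travel":[0,0,0],"delta_rot":[0,0,0],"fingers":1},{"travel":[0,0,0],"delta_rot":[0,0,0],"fingers":1},{"travel":[0,0,0],"delta_rot":[0,0,0],"fingers":1},{"travel":[0,0,0],"delta_rot":[0,0,0],"fingers":1}])

```text
clock: 17.35
tcp_pos: [0.532, 0.0278, 0.367]
orientation: [-0.188, -0.174, 0.934, -0.248]
wrist_force: [1.2, -0.1, -4.4]
finger_gap: 0.0181
grip_force: 113.2
```

```bash
python3 - <<'E'
from h import *
s=env.get_state();q=s['orientation'];M=R.from_quat([q[1],q[2],q[3],q[0]]).as_matrix()
print(s['clock'],s['tcp_pos'],'tilt',np.degrees(np.arccos(-M[2,2])),s['joint_pos'].round(3),s['wrist_force'],s['finger_gap'],np.abs(s['qvel']).max())
snap('wrist','w5');snap('top','t5');snap('side','s5');a=cv2.resize(cv2.imread('pics/w5.png'),(800,600))
cv2.imwrite('pics/w5b.png',a[:,100:700])
uv=w2pix('s5',[s['tcp_pos']])[0];print(uv,w2pix('t5',[s['tcp_pos']])[0])
u,v=[int(t) for t in uv];x,y=max(0,u-70),max(0,v-60);crop('s5',x,y,130,130,'s5b',4)
E
```

```text
17.35 [0.53200771 0.02779325 0.3670289 ] tilt 36.302053610269404 [ 0.171  0.578  0.613  2.017 -0.497 -0.091] [ 1.20773331 -0.11630076 -4.38613753] 0.01809009681944022 0.011706260251125639
[237.32437727 132.38835995] [251.61688521 156.68044747]
```

View pics/w5b.png

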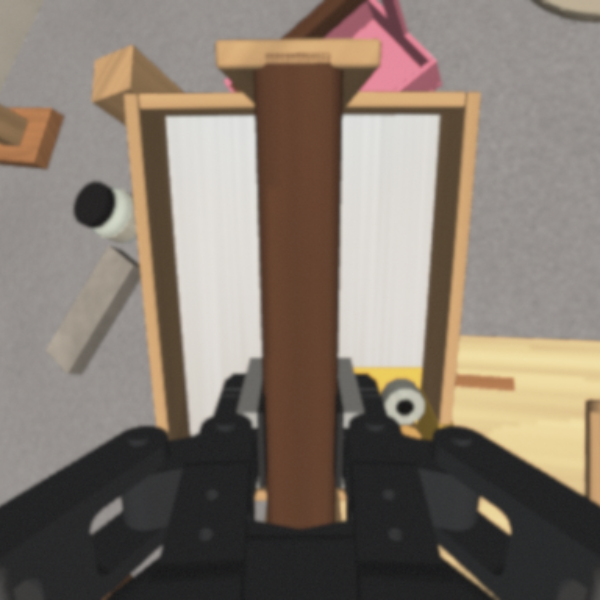

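View pics/s5b.png

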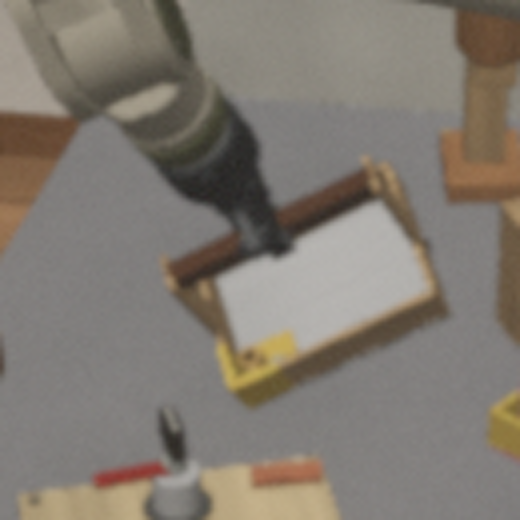

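Tilted 36.3°, yellow corner lowest. The wrist view has the steel spacer in the yellow corner at (405,405) with brass behind it at (410,430); in the side crop the spacers cluster near (250,358). I'll count them in a denoised enlargement.

```bash
python3 - <<'E'
from h import *
a=np.mean([env.read_camera('side')['color'].astype(float) for _ in range(8)],0)[:,:,::-1]
w=env.read_camera('wrist')['color'][:,:,::-1]
A=cv2.resize(a[148:178,210:250].clip(0,255).astype(np.uint8),(600,450),interpolation=cv2.INTER_LANCZOS4)
cv2.imwrite('pics/fin.png',A)
s=env.get_state();print(s['clock'],s['tcp_pos'],s['finger_gap'],s['wrist_force'])
E
```

```text
17.95 [0.53206062 0.02790045 0.36680502] 0.01840194251499762 [ 0.25370915 -0.20118107 -4.824592  ]
```

View pics/fin.png

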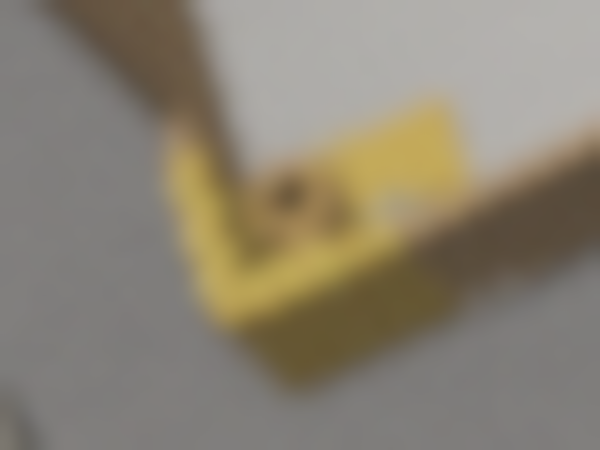

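```bash
python3 - <<'E'
from h import *
c,_,_=load('w5');q=c['q'];M=R.from_quat([q[1],q[2],q[3],q[0]]).as_matrix()
y=M[:,1];z=-M[:,2];x=np.cross(y,z)   # tote axes (tool y = +tote y)
H=c['pos']+.017*z
f=lambda X,Y,Z: H+x*X+y*Y+z*(Z-.124)
for n,p in dict(corner=(.09,.065,.005),wtop=(.096,.071,.045),A=(.079,.054,.019),B=(.057,.054,.019),C=(.079,.032,.019),D=(.035,.054,.019),E=(.06,.043,.019)).items():
    P=f(*p);s=(w2pix('s5',[P])[0]-[210,148]+.5)*15;w=(w2pix('w5',[P])[0]*1.5625)-[100,0];print(n,P.round(3),s.round(),w.round())
h=cv2.imread('pics/w5.png')[250:290,310:355]
d=pix2w  # steel: intersect wrist ray with plane of spacer tops
cc,T,K=load('w5')
for n,u in dict(steel=(405,406),brass=(410,430)).items():
    p=cv2.undistortPoints(np.array([[[(u[0]+100)/1.5625,u[1]/1.5625]]]),K,cc['D']).ravel();r=T[:3,:3]@[p[0],-p[1],-1]
    P=T[:3,3]+r*((f(0,0,.019)-T[:3,3])@z)/(r@z);print(n,(P-H)@x,(P-H)@y)
E
```

```text
corner [0.556 0.048 0.22 ] [316. 368.] [412. 445.]
wtop [0.569 0.075 0.247] [228. 332.] [440. 500.]
A [0.555 0.044 0.24 ] [322. 285.] [399. 442.]
B [0.536 0.038 0.25 ] [407. 245.] [401. 407.]
C [0.564 0.026 0.249] [297. 206.] [359. 442.]
D [0.517 0.033 0.259] [493. 205.] [404. 369.]
E [0.543 0.03  0.253] [383. 211.] [381. 412.]
steel 0.05664273558448871 0.05597518960565025
brass 0.07137927378592024 0.059678889428528364
```

The steel spacer is along the +y wall at (57, 55 mm). One brass spacer is in the corner itself and the other is along the +x wall at (79, 32 mm), so all three are packed into the corner. Handing in.

```bash
python3 -c "
from workcell import env
print(env.hand_in())"
```

```text
the job is handed in; nothing more can be done
None
```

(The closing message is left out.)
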